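Load a lifting hook into the bench pull tester and post the warning sign

ROBOT

A 6-joint arm with a two-finger parallel gripper is mounted at the origin on the work surface. World frame = base frame: x ahead of the robot, y to its left, z up, the work surface at z = 0. Lengths are in m, angles in rad, forces in N, time in s.
With the tool pointing down it reaches from about 0.275 to 0.85 m from the base axis. Payload 5.2 kg.
Tool frame: the origin (TCP) lies on the centre line of the jaws, within the pads' length; the fingertips stand 25 mm ahead of it and the grasp point (between the pads) lies 6 mm ahead of it (bot.tip_extent is the distance from the TCP to the fingertips, in m); z points along the fingers, y is the line along which they close (so a half turn about z gives the same grasp; the last joint's range is limited). The gripper opens to 85 mm and grips with 20 to 120 N. Pads are 22 mm wide; open, the fingers measure 114 mm over their backs; the gripper's body (76 mm by 85 mm) begins 54 mm behind the grasp point. The pads swing forward as they close: fully open they stand 13 mm farther back than shut.
Start: joints at [-1.454, 0.259, 1.535, -0, 1.348, -0.203], TCP at [0.173, -0.522, 0.228] pointing down, gripper open.
Joint ranges: [-3.14, 3.14], [-0.91, 2.08], [0.19, 2.58], [-1.22, 4.36], [0.22, 2.71], [-3.12, 3.12]. Speed limits (rad/s): [2.57, 2.57, 3.14, 3.14, 3.14, 3.14].

INTERFACE

Orientations are given as a rotation vector (axis times angle).
In Python, from plant import bot gives the robot as it stands. The module is installed in compiled form; this text tells all that it offers.
- The arm moves only by the shell command python3 -m crank 'ROWS' [FORCE]. ROWS is JSON, a list of rows, each an object with "translation": the shift along the world's x, y, z in units of 300 mm (1.0 is 300 mm), a list of three; "dr": the turn, a rotation vector about the world's x, y, z in units of 60 degrees (1.0 is 60 degrees), a list of three; "claw": the opening, from 0 (shut) to 1 (fully open). In form: [{"translation": [dx, dy, dz], "dr": [rx, ry, rz], "claw": claw}, ...]. A call has 1 to 20 rows; each row is the pose to reach, as a shift and turn from the pose commanded when the call began; what a row does not reach only later rows make up. A row lasts 1/10 s, in which the tool goes at most 50 mm and 8.59 degrees, less where a joint would pass 70% of its speed; a pose out of reach is approached as far as the arm can. A call with a number of a shift or a turn outside -1 to 1 is refused whole. A call with a gripper value outside its range is refused whole. The fingers move at their own pace and stop on an object; FORCE is the grip in N (left out, the last holds). Time passes only in rows, so rows that repeat a pose let the fingers close. It gives the time, the measured TCP pose, the force, the opening and the grip force at its end, in the units of the state.
- bot.state(): the state, without advancing time (a new reading comes with each control period).
- bot.camera(name): name is "scene" or "top"; returns a dict with "frame" (384x512x3 uint8, blue, green, red), "K" (3x3 intrinsics, pixels), "camera_from_world" (4x4, takes a point from world to camera coordinates). Camera axes: x right, y up, looking along -z (the intrinsics and any distortion apply to the point x, -y, -z); pixel columns grow to the right and rows downward; lengths in m; the calibration is good to about 2 mm. A picture is of the moment at which its call begins. There is no depth.
- bot.close_job(): hands the job in; it is judged then, once.
The state is a dict: "clock": time; "q": joint angles; "dq": joint speeds; "effort": joint torques, N m; "tcp_pos": TCP position; "orientation": TCP orientation; "force": force on the tool from outside, world axes, zero at the start; "ft_torque": the same for the moment, N m; "finger_gap": finger opening in m; "gripper_force": force on a finger pad.
Only numpy, scipy, OpenCV 4.12 (cv2) and the standard library are available. Lean on these libraries where they do the work, as an engineer would, in place of code of your own. Each camera call takes 0.05 s, during which the arm holds its last target. There are 200 camera calls.

TASK

Get the lifting hook in the bench pull tester ready for its test: with the carriage run forward far enough, push the hook's mouth onto the headed anchor pin until its sprung safety latch flips shut behind the pin, then draw hook and carriage back until the pin sits fully home in the bottom of the hook's bowl. After that, turn the two-sided sign on its post half a turn, right round to its stop, so that the warning-triangle face shows to the far side of the bench in place of the ring face. Leave the loose things around the bench where they lie.

Things in the scene. Friction and masses are not known exactly. Their poses are not given: they have to be found in the camera images.
- anchor_pin (a point): Fixed upright steel pin of the tester, taken at the hook's mid-height, 62 mm above the table. Diameter 16 mm; round head 34 mm across on top, upper face at 90 mm. It stands on a dark block, top at 44 mm, reaching 28 mm towards the puller. x runs along the load line from puller to pin, z up. The fork pin that carries the hook always lies on the load line, at negative x.
- tester: The grey bed of the pull tester, fixed: 130 mm wide, top 22 mm above the table, from 350 mm before to 150 mm beyond the anchor pin. Origin on the table below the anchor pin, axes as the pin's. At the puller end a gearbox with handwheel and display, 143 mm high, begins 275 mm from the pin.
- carriage (a joint): Slide of the steel carriage (plate, load cell, fork) along the load line, m. 0 = fully forward, fork pin 88 mm from the anchor pin; grows, to 0.08, as it is drawn back from the anchor pin. Its screw nut is open: it slides when the hook is pushed or pulled, against 4 N of friction, and stays where it is left.
- lifting_hook (a joint): Swing of the hook about the upright fork pin, rad. 0 = along the load line with the bowl towards the anchor pin; grows as the hook swings clockwise seen from above, its mouth away from the anchor pin, to the robot's side. Range -0.35 to 1.0. Light friction (0.04 N m); it stays where it is left.
- hook_eye (a point): Centre of the hook's eye, on the fork pin's axis, at the hook's mid-height. Axes are the hook's: x from eye to bowl, y to the side where the mouth opens, z up. The dark fork round it is 36 mm wide and reaches 18 mm ahead of it; the fork pin's head is 93 mm above the table.
- hook_neck (a point): Place to grip the steel lifting hook: on its straight neck, 45 mm from the eye, at mid-height, 62 mm above the table; axes as the hook's. The neck is 20 mm wide (y), 22 mm thick (z) and free from 21 to 66 mm from the eye, 40 mm above the bed. The hook lies flat; it is 178 mm from eye centre to the end of the bowl.
- hook_mouth (a point): Way into the hook: 98 mm from the eye, 8 mm to +y, mid-height; axes as the hook's. The pin's centre must come here from the +y side, moving to -y, 90 to 102 mm from the eye and 3 mm to spare along y, pushing the latch in; then it runs along x into the bowl. The gap lies between the latch's knuckle (81 mm from the eye) and the hook's point (begins 110 mm from the eye, 19 to 37 mm to +y).
- hook_seat (a point): Where the centre of the 16 mm pin lies when it is fully home in the bottom of the bowl: 149 mm from the eye on the hook's centre line, mid-height; axes as the hook's. The bowl is round, inner radius 19 mm, centred 138 mm from the eye.
- latch (a joint): The dark steel safety latch: a tongue 48 mm long pivoted at the neck (74 mm from the eye, 13 mm to +y), its end inside the hook's point, rad. 0 = shut; grows to 0.75 as the pin pushes it inwards. Its spring (0.11 N m shut, 0.2 N m open; some 5 N at the pin) flips it shut once the pin is 132 mm or more from the eye, well into the bowl.
- sign_stand: Fixed stand of the sign: dark steel foot 80 x 90 x 12 mm and upright post. Origin at the centre of its underside; x points to its front, the far side of the bench, away from the robot; z up. It stands to the left or to the right of the tester.
- sign_top (a point): Middle of the sign plate's top edge, on the post's axis, 214 mm above the table. Aluminium plate 110 mm wide, 80 high, 10 thick, upright, nothing above it: it can be gripped across its thickness by the top edge. Axes turn with it: x points out of the ring face, y along the width, z up. The other face bears a triangle.
- sign (a joint): Turn of the sign plate about the post, rad. 0 = ring face to the stand's front; grows anticlockwise seen from above, to 3.14 = triangle face to the front. Stops at 0 and 3.14; light friction (0.03 N m), it stays where it is left.
- charger: Loose black battery charger, 110 x 130 x 66 mm, on the other side of the tester from the sign; origin at the centre of its underside.
- shackle: Loose steel bow shackle, 75 x 62 x 18 mm, lying on the tester's bed beyond the anchor pin; origin under its middle.
- socket: Loose deep impact socket, 29 mm diameter, 78 mm high, standing; origin at the centre of its underside.
- grab_hook: Loose small steel chain hook without a latch, 137 x 53 x 16 mm, lying on the table; origin under its eye.
- impact_driver: Loose cordless impact driver lying on its side, 190 x 180 x 66 mm; origin under the rear of its motor housing, handle to -y.
- battery: Loose battery pack, 105 x 72 x 64 mm; origin at the centre of its underside.
- wrench: Loose wrench, 180 mm long, lying on the table; origin under its middle.
- eye_bolt: Loose steel eye bolt, 90 mm long, lying on the table; origin under its collar.
Mind the look-alikes: they are no part of the job. What is meant by the sign_stand is not pink, and is the smaller of those in its own colour.

How it is judged:
On the way, in this order (a step that is already met when the one before it is completed fails the run):
1. the hook is on the anchor pin, its latch shut behind it and the pin home in the bowl (x of anchor_pin in the frame of hook_seat between -0.005 and 0.004 m and y of anchor_pin in the frame of hook_seat between -0.008 and 0.008 m and value of joint latch below 0.08 rad), for 0.2 s.
2. the sign is turned to show its triangle face to the far side (value of joint sign above 2.94 rad), for 0.2 s.
At the end, for the whole second after the job is handed in: The anchor pin is in the bottom of the hook's bowl (within 5 mm along the hook and 8 mm across it of the seat), the latch is shut (within 0.08 rad), the sign is within 0.2 rad of its stop with the triangle face to the front, and everything is at rest (all of step 1 and value of joint sign above 2.94 rad and velocity of joint sign between -0.1 and 0.1 rad/s and velocity of joint carriage between -0.01 and 0.01 m/s and velocity of joint lifting_hook between -0.1 and 0.1 rad/s); the robot touches nothing.
It fails at once if a loose bystander is moved by more than 30 mm (distance of any of charger, shackle, socket, grab_hook, impact_driver, battery, wrench, eye_bolt from where it was at the start of the episode above 0.03 m).
It also fails if it takes over 72 s, if anything falls off the work surface, if the arm or the gripper's body presses on something with over 40 N, if the wrist force passes 120 N, or if a joint passes its speed limit or range.

## Working session

There is one attempt and no reset: what is moved stays moved. The work goes in short steps, Python scripts to look and compute and a shell command to move; the robot and the scene stay as the last step left them, time stands still between calls to the robot, and variables do not carry over. Pictures are saved under pics/ and viewed, at most 10 in all, crops included, and the job is handed in when it is done.

```bash
mkdir -p pics; cat > h.py <<'E'
import numpy as np,cv2
from plant import bot
def ray(c,u,v):
    T=np.array(c["camera_from_world"]);K=np.array(c["K"])
    d=np.linalg.inv(K)@[u,v,1];d=np.array([d[0],-d[1],-d[2]])
    R=T[:3,:3];return -R.T@T[:3,3],R.T@d
def onz(c,u,v,z):
    o,d=ray(c,u,v);return o+d*(z-o[2])/d[2]
def proj(c,p):
    T=np.array(c["camera_from_world"]);q=T[:3,:3]@p+T[:3,3]
    w=np.array(c["K"])@[q[0],-q[1],-q[2]];return w[:2]/w[2]
E
python3 - <<'E'
from h import *
import pickle
for n in("scene","top"):
    c=bot.camera(n);pickle.dump(c,open(n+".pkl","wb"))
    cv2.imwrite(f"pics/{n}0.png",cv2.resize(c["frame"],(800,600),interpolation=cv2.INTER_CUBIC))
    print(n,c["K"],c["camera_from_world"],c.keys())
print(bot.state())
E
```

```text
scene [[349.87665516   0.         255.35718718]
 [  0.         349.87665516 195.22906757]
 [  0.           0.           1.        ]] [[ 0.73811631  0.67463728 -0.00698969 -0.36021773]
 [-0.44934589  0.49930163  0.74080102  0.15407203]
 [ 0.50326195 -0.54365652  0.67168817 -1.31298417]
 [ 0.          0.          0.          1.        ]] dict_keys(['frame', 'K', 'camera_from_world'])
top [[391.07290022   0.         253.86418397]
 [  0.         391.07290022 198.56135338]
 [  0.           0.           1.        ]] [[-0.10340222 -0.99462318 -0.00571889  0.00409319]
 [ 0.97194753 -0.10226265  0.21180264 -0.5459284 ]
 [-0.21124864  0.01634241  0.97729573 -1.19935309]
 [ 0.          0.          0.          1.        ]] dict_keys(['frame', 'K', 'camera_from_world'])
{'clock': 0.1, 'q': array([-1.45379516e+00,  2.59284677e-01,  1.53597794e+00, -9.70457103e-06,
        1.34801454e+00, -2.02822901e-01]), 'dq': array([-0.00093314, -0.00121445, -0.00346116,  0.0012214 ,  0.0003112 ,
        0.00065914]), 'effort': array([ 1.79077255e-03, -4.46971607e+01, -2.91247326e+01, -3.24752118e-04,
        6.38417783e-03, -2.41219311e-05]), 'tcp_pos': array([ 0.17286874, -0.52161358,  0.22674828]), 'orientation': array([-3.09984758e+00, -4.99975372e-01, -9.86042927e-05]), 'force': array([-0.41631409, -0.12039707, -0.14378535]), 'ft_torque': array([-0.01572746, -0.00757824,  0.02863976]), 'gripper_force': 0.0, 'finger_gap': 0.08569194327237901}
```

View pics/scene0.png

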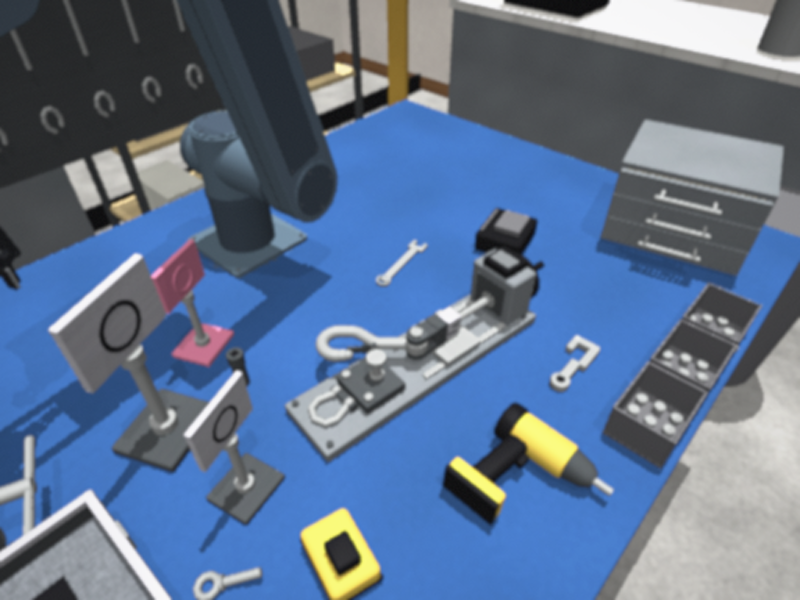

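View pics/top0.png

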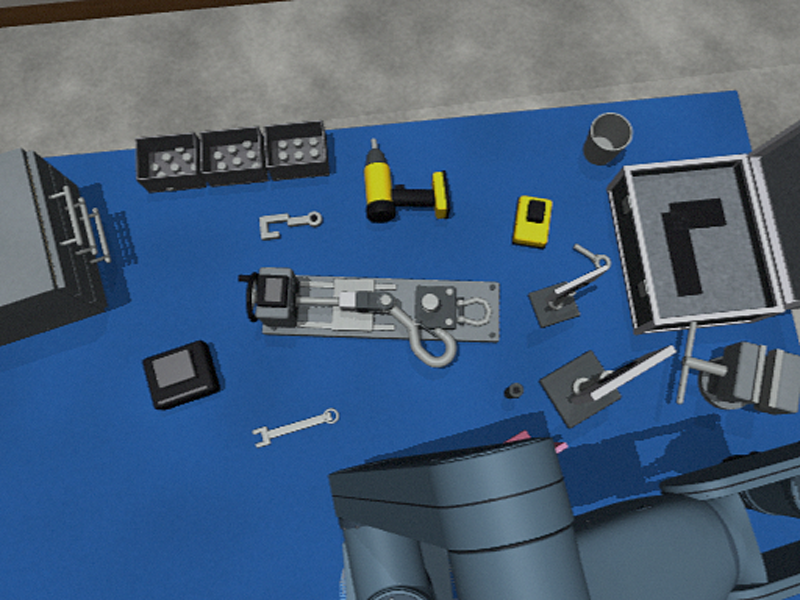

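The scene view shows the small dark stand (230,440) in front of the large one, with the pink one behind. The top view shows the pin head at (431,302), the fork pin at (386,299), the hook swung to the robot side with its bowl at about (432,345), and the small sign at (580,280).

```bash
python3 - <<'E'
from h import *
import pickle
t=pickle.load(open("top.pkl","rb"));s=pickle.load(open("scene.pkl","rb"))
k=.64
def P(n,c,u,v,z): print(n,onz(c,u*k,v*k,z).round(4))
P("pin top",t,431,302,.09);P("pin scene",s,376,357,.09)
P("eye",t,386,299,.093);P("eye sc",s,414,330,.093)
for q in((498,283),(498,341),(262,335)):P("bed",t,*q,.022)
for q in((529,294),(566,284),(579,317),(541,328)):P("foot",t,*q,.012)
for q in((208,490),(236,458),(284,480),(247,520)):P("foot sc",s,*q,.012)
for q in((556,292),(608,263)):P("sign top",t,*q,.214)
for q in((190,425),(240,374)):P("sign top sc",s,*q,.214)
a=cv2.resize(t["frame"][160:250,211:340],None,fx=6,fy=6,interpolation=cv2.INTER_CUBIC);cv2.imwrite("pics/t1.png",a)
b=cv2.resize(s["frame"][190:300,175:305],None,fx=5.4,fy=5.4,interpolation=cv2.INTER_CUBIC);cv2.imwrite("pics/s1.png",b)
E
```

```text
pin top [ 0.5462 -0.1226  0.09  ]
pin scene [ 0.5484 -0.1219  0.09  ]
eye [ 0.5612 -0.0332  0.093 ]
eye sc [ 0.5553 -0.0339  0.093 ]
bed [ 0.5879 -0.275   0.022 ]
bed [ 0.4635 -0.2576  0.022 ]
bed [0.5279 0.2339 0.022 ]
foot [ 0.5592 -0.3396  0.012 ]
foot [ 0.5728 -0.422   0.012 ]
foot [ 0.4982 -0.4378  0.012 ]
foot [ 0.4831 -0.3538  0.012 ]
foot sc [ 0.4971 -0.4339  0.012 ]
foot sc [ 0.4825 -0.3735  0.012 ]
foot sc [ 0.5686 -0.3468  0.012 ]
foot sc [ 0.5791 -0.4225  0.012 ]
sign top [ 0.5132 -0.34    0.214 ]
sign top [ 0.5572 -0.4428  0.214 ]
sign top sc [ 0.5406 -0.4309  0.214 ]
sign top sc [ 0.5182 -0.3422  0.214 ]
```

View pics/t1.png

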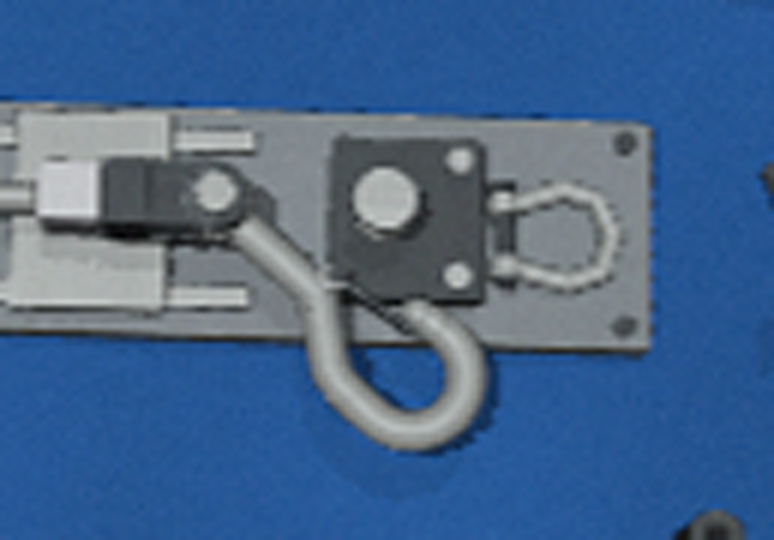

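```bash
python3 - <<'E'
from h import *
import pickle
t=pickle.load(open("top.pkl","rb"));s=pickle.load(open("scene.pkl","rb"))
def cen(c,u,v,r,z,thr):
    g=cv2.cvtColor(c["frame"],cv2.COLOR_BGR2GRAY).astype(float)
    u0,v0=int(u),int(v);w=g[v0-r:v0+r+1,u0-r:u0+r+1]
    _,lab,st,ce=cv2.connectedComponentsWithStats((w>thr).astype(np.uint8))
    l=1+np.argmax(st[1:,4]);p=ce[l]+[u0-r,v0-r]
    print(st[l],p.round(2),onz(c,*p,z).round(4));return p
f=lambda x,y:((x+.5)/6-.5+211,(y+.5)/6-.5+160)
cen(t,*f(386,198),8,.09,140);cen(t,*f(215,190),5,.093,140)
bc=onz(t,*f(411,372),.066);print("bowl",bc.round(4))
for q in((276,250),(305,278),(250,228)):print(onz(t,*f(*q),.07).round(4))
print("seat back edge",onz(t,*f(410,450),.062).round(4))
from scipy.spatial.transform import Rotation as R
print(R.from_rotvec(bot.state()["orientation"]).as_matrix().round(3))
E
```

```text
[ 4  4 10 10 81] [274.73 192.56] [ 0.5489 -0.1194  0.09  ]
[ 2  3  7  6 32] [246.31 191.53] [ 0.5609 -0.0309  0.093 ]
bowl [ 0.4595 -0.124   0.066 ]
[ 0.5313 -0.0602  0.07  ]
[ 0.5146 -0.0739  0.07  ]
[ 0.5446 -0.0477  0.07  ]
seat back edge [ 0.4192 -0.119   0.062 ]
[[ 0.949  0.314 -0.   ]
 [ 0.314 -0.949  0.002]
 [ 0.    -0.002 -1.   ]]
```

View pics/s1.png

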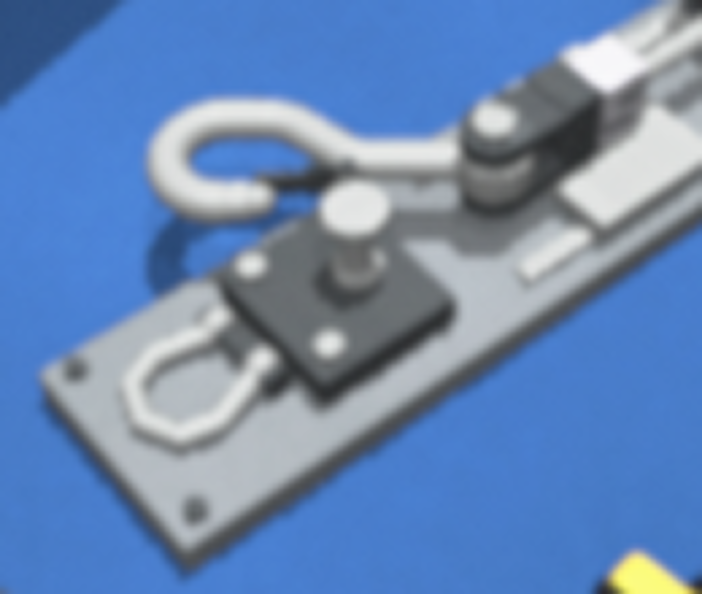

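The scene crop shows the pin head at (355,208), the fork pin at (497,118), and the hook with its latch shut and its mouth facing the pin. The measurements agree: D≈89 mm and swing ≈0.69 rad. I'll raise the arm and move it over the neck.

```bash
python3 -m crank '[{"translation":[0,0,0.3],"dr":[0,0,0],"claw":1},{"translation":[0,0,0.6],"dr":[0,0,0],"claw":0.4},{"translation":[0,0,0.6],"dr":[0,0,0],"claw":0.4},{"translation":[0,0,0.6],"dr":[0,0,0],"claw":0.4},{"translation":[0.59,0.77,0.6],"dr":[0,0,0.2],"claw":0.4},{"translation":[0.59,0.77,0.6],"dr":[0,0,0.4],"claw":0.4},{"translation":[0.59,0.77,0.6],"dr":[0,0,0.4],"claw":0.4},{"translation":[0.59,0.77,0.6],"dr":[0,0,0.4],"claw":0.4},{"translation":[0.59,0.77,0.6],"dr":[0,0,0.4],"claw":0.4},{"translation":[0.59,0.77,0.6],"dr":[0,0,0.4],"claw":0.4},{"translation":[0.59,0.77,0.6],"dr":[0,0,0.4],"claw":0.4},{"translation":[0.59,0.77,0.6],"dr":[0,0,0.4],"claw":0.4}]' 60
python3 -m crank '[{"translation":[0.59,0.76,0],"dr":[0,0,0],"claw":0.4},{"translation":[0.59,0.76,0],"dr":[0,0,0],"claw":0.4},{"translation":[0.59,0.76,0],"dr":[0,0,0],"claw":0.4},{"translation":[0.59,0.76,0],"dr":[0,0,0],"claw":0.4},{"translation":[0.59,0.76,0],"dr":[0,0,0],"claw":0.4},{"translation":[0.59,0.76,0],"dr":[0,0,0],"claw":0.4},{"translation":[0.59,0.76,0],"dr":[0,0,0],"claw":0.4},{"translation":[0.59,0.76,0],"dr":[0,0,0],"claw":0.4},{"translation":[0.59,0.76,0],"dr":[0,0,0],"claw":0.4},{"translation":[0.59,0.76,-0.4],"dr":[0,0,0],"claw":0.4},{"translation":[0.59,0.76,-0.8],"dr":[0,0,0],"claw":0.4},{"translation":[0.59,0.76,-0.8],"dr":[0,0,0],"claw":0.4},{"translation":[0.59,0.76,-0.8],"dr":[0,0,0],"claw":0.4},{"translation":[0.59,0.76,-0.8],"dr":[0,0,0],"claw":0.4},{"translation":[0.59,0.76,-0.8],"dr":[0,0,0],"claw":0.4},{"translation":[0.59,0.76,-0.8],"dr":[0,0,0],"claw":0.4}]'
python3 -c "
from h import *
from scipy.spatial.transform import Rotation as R
s=bot.state();m=R.from_rotvec(s['orientation']).as_matrix();print(m.round(3),np.degrees(np.arctan2(m[1,1],m[0,1])),s['q'])
c=bot.camera('scene');cv2.imwrite('pics/s2.png',cv2.resize(c['frame'][140:300,150:350],None,fx=3.7,fy=3.7,interpolation=cv2.INTER_CUBIC))"
```

```text
clock: 1.3
tcp_pos: [0.3503, -0.2903, 0.4074]
orientation: [2.928, 1.138, -0.001]
force: [-0.4, 0.4, 0.5]
finger_gap: 0.0342
gripper_force: 0.0
clock: 2.9
tcp_pos: [0.5268, -0.0646, 0.1684]
orientation: [2.931, 1.131, -0.0]
force: [0.5, -0.2, 0.8]
finger_gap: 0.0341
gripper_force: 0.0
[[ 0.741  0.672 -0.   ]
 [ 0.672 -0.741 -0.   ]
 [-0.    -0.    -1.   ]] -47.801803453613935 [-3.32202297e-01  2.72378767e-01  1.66815855e+00 -2.37606036e-04
  1.20126390e+00  5.02182392e-01]
```

View pics/s2.png

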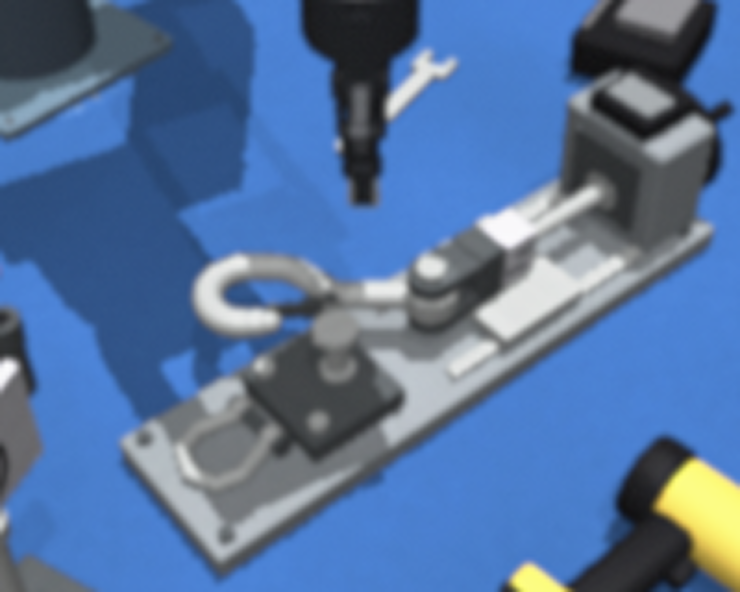

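The gripper hangs directly above the neck (tip at (365,200), neck at about (370,290)). I'll descend and grip.

```bash
python3 -m crank '[{"translation":[0,0.008,-0.1],"dr":[0,0,0],"claw":0.4},{"translation":[0,0.008,-0.2],"dr":[0,0,0],"claw":0.4},{"translation":[0,0.008,-0.26],"dr":[0,0,0],"claw":0.4},{"translation":[0,0.008,-0.32],"dr":[0,0,0],"claw":0.4},{"translation":[0,0.008,-0.32],"dr":[0,0,0],"claw":0.4}]'; python3 -m crank '[{"translation":[0,0,0],"dr":[0,0,0],"claw":0.2},{"translation":[0,0,0],"dr":[0,0,0],"claw":0},{"translation":[0,0,0],"dr":[0,0,0],"claw":0},{"translation":[0,0,0],"dr":[0,0,0],"claw":0},{"translation":[0,0,0],"dr":[0,0,0],"claw":0}]' 60
```

```text
clock: 3.45
tcp_pos: [0.5275, -0.0613, 0.0723]
orientation: [2.929, 1.133, 0.001]
force: [-0.2, -0.1, 0.8]
finger_gap: 0.0342
gripper_force: 0.0
clock: 3.95
tcp_pos: [0.5272, -0.0608, 0.072]
orientation: [2.929, 1.134, 0.001]
force: [-0.2, -0.3, 0.1]
finger_gap: 0.0
gripper_force: 0.0
```

```bash
python3 -c "
from h import *
import pickle
c=bot.camera('scene');d=bot.camera('top');pickle.dump((c,d),open('p3.pkl','wb'))
a=cv2.resize(c['frame'][160:260,180:300],(400,333),interpolation=cv2.INTER_CUBIC);b=cv2.resize(d['frame'][160:260,190:310],(400,333),interpolation=cv2.INTER_CUBIC)
cv2.imwrite('pics/p3.png',np.hstack([a,b]))
p=np.array(bot.state()['tcp_pos'])-[0,0,.02];print(proj(c,p),proj(d,p),bot.state()['finger_gap'])"
```

```text
[250.8751572 221.9165514] [256.86988743 203.69602208] 8.073154310926966e-05
```

View pics/p3.png

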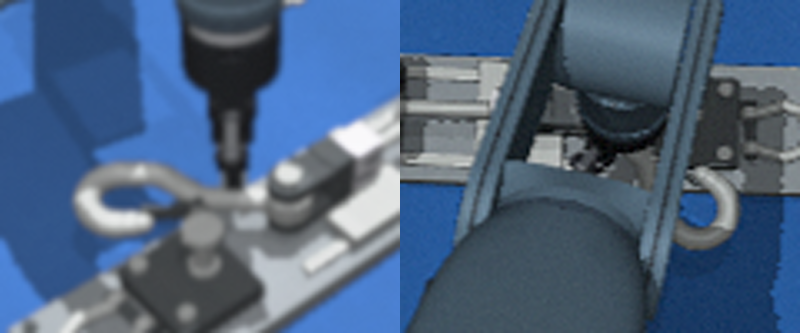

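```bash
python3 -c "
from h import *
import pickle
c,d=pickle.load(open('p3.pkl','rb'))
print(bot.tip_extent)
P=np.array(bot.state()['tcp_pos'])
for n,k,x0,y0 in(('s',c,215,180),('t',d,220,175)):
    for z in(.047,.072,.12): print(n,z,(proj(k,[P[0],P[1],z])-[x0,y0])*6.6)
a=cv2.resize(c['frame'][180:240,215:275],(396,396),interpolation=cv2.INTER_CUBIC);b=cv2.resize(d['frame'][175:235,220:280],(396,396),interpolation=cv2.INTER_CUBIC)
m=np.hstack([a,b]);m=np.clip(255*(m/255.)**.55,0,255).astype(np.uint8)
cv2.imwrite('pics/p4.png',m)"
```

```text
0.025
s 0.047 [236.9478193  284.24531954]
s 0.072 [236.01925249 243.18469064]
s 0.12 [234.14282375 160.2102142 ]
t 0.047 [243.32411416 191.29674583]
t 0.072 [243.41695141 180.99106629]
t 0.12 [243.60584583 160.02226905]
```

View pics/p4.png

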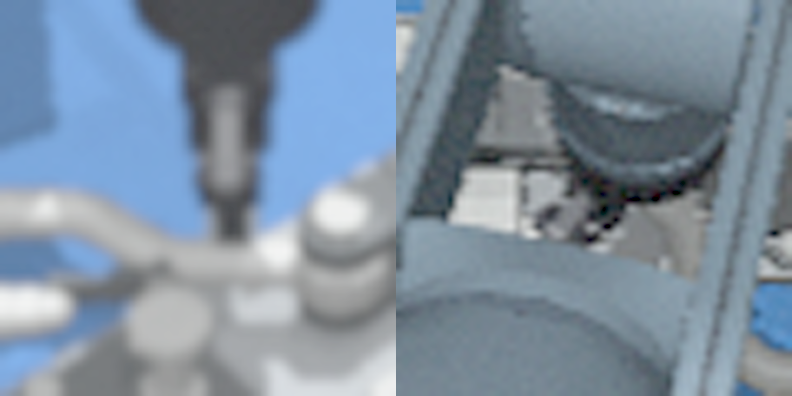

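The scene view shows the shut fingertips ending exactly at the neck's top edge (230,240), and the neck hasn't moved. The fingers look as if they closed above the neck. I'll lift them clear and measure the tip.

```bash
python3 -m crank '[{"translation":[0,0,0.15],"dr":[0,0,0],"claw":0},{"translation":[0,0,0.3],"dr":[0,0,0],"claw":0},{"translation":[0,0,0.3],"dr":[0,0,0],"claw":0},{"translation":[0,0,0.3],"dr":[0,0,0],"claw":0}]'
python3 -c "
from h import *
c=bot.camera('scene');P=np.array(bot.state()['tcp_pos'])
for z in(0,.025,.05,-.025): print(z,proj(c,P-[0,0,z]).round(1))
f=c['frame'];
u,v=proj(c,P-[0,0,.025]).astype(int)
for y in range(v-20,v+12): print(y,' '.join('%3d,%3d'%(f[y,x,0],f[y,x,2]) for x in range(u-7,u+6)))
"
```

```text
clock: 4.45
tcp_pos: [0.5276, -0.0609, 0.1626]
orientation: [2.928, 1.134, 0.003]
force: [-0.3, -0.0, -0.9]
finger_gap: 0.0003
gripper_force: 0.0
0 [250.1 192.7]
0.025 [250.3 199.7]
0.05 [250.4 206.5]
-0.025 [250.  185.3]
179 115,104  65, 57  49, 44  63, 58  78, 73  84, 79  82, 76  73, 67  54, 50  47, 39  74, 41 138, 55 192, 70
180 127,114  73, 64  42, 37  48, 43  60, 56  65, 61  63, 59  56, 51  42, 38  36, 29  70, 35 136, 51 193, 69
181 120,108  73, 66  35, 32  35, 32  46, 42  49, 45  49, 46  43, 39  32, 30  31, 24  70, 34 136, 51 193, 69
182 118, 83  71, 53  32, 26  30, 26  36, 31  38, 35  39, 35  36, 32  27, 24  31, 23  69, 32 137, 52 192, 69
183 146, 65  96, 45  50, 30  31, 27  32, 28  33, 29  33, 30  31, 28  27, 25  39, 26  79, 36 142, 53 193, 70
184 177, 66 133, 54  85, 47  52, 40  36, 32  31, 28  32, 27  32, 28  35, 32  57, 42 100, 52 156, 61 197, 71
185 196, 72 167, 69 124, 69  81, 60  47, 41  34, 30  31, 28  35, 31  47, 43  78, 62 123, 73 172, 73 201, 73
186 204, 74 187, 78 151, 84 104, 78  60, 53  35, 32  34, 29  38, 33  55, 50  91, 77 139, 90 182, 85 207, 77
187 207, 76 19
[... 1877 characters left out ...]
, 75 211, 75 211, 76 211, 75 212, 76 212, 76 211, 75
205 208, 75 209, 74 210, 76 211, 75 211, 75 211, 76 210, 75 211, 76 211, 75 212, 76 212, 76 212, 76 212, 76
206 210, 75 211, 75 211, 76 210, 76 209, 75 210, 75 210, 76 211, 76 211, 75 212, 75 212, 75 212, 76 212, 76
207 206, 75 207, 74 209, 75 208, 75 209, 75 209, 75 210, 75 210, 75 212, 76 212, 76 211, 76 212, 76 212, 76
208 201, 72 204, 73 207, 75 209, 76 210, 76 209, 75 211, 76 211, 75 212, 76 211, 75 211, 75 211, 76 211, 76
209 199, 72 203, 73 208, 75 210, 75 211, 76 211, 75 211, 75 212, 76 212, 76 211, 75 211, 76 211, 76 211, 76
210 198, 71 201, 72 206, 74 211, 75 212, 76 212, 76 212, 75 212, 76 212, 76 211, 75 211, 75 211, 76 211, 75
```

```bash
python3 -c "
from h import *
d=bot.camera('top');c=bot.camera('scene');P=np.array(bot.state()['tcp_pos'])
print([proj(d,P-[0,0,z]).round(1) for z in(0,.025)],(proj(d,P-[0,0,.025])-[220,170])*6.6)
b=cv2.resize(d['frame'][170:230,220:280],(396,396),interpolation=cv2.INTER_CUBIC)
a=cv2.resize(c['frame'][150:210,220:280],(396,396),interpolation=cv2.INTER_CUBIC)
cv2.imwrite('pics/p5.png',np.clip(255*(np.hstack([a,b])/255.)**.55,0,255).astype(np.uint8))"
```

```text
[array([256.9, 196.8]), array([256.8, 198.6])] [243.17074682 188.78644046]
```

View pics/p5.png

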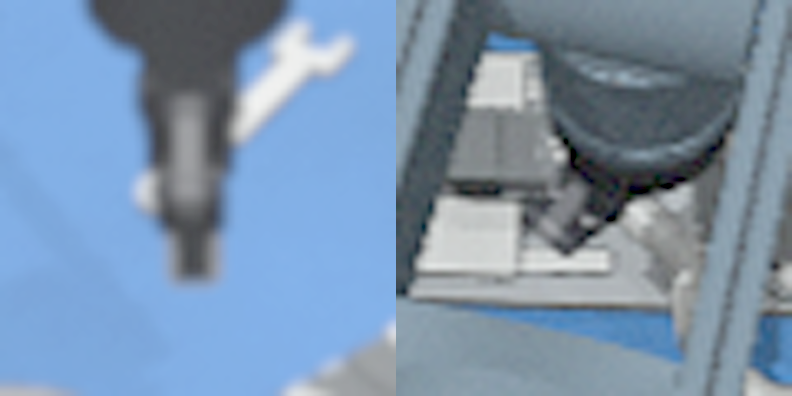

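```bash
python3 -m crank '[{"translation":[0,0,-0.15],"dr":[0,0,0],"claw":0},{"translation":[0,0,-0.28],"dr":[0,0,0],"claw":0},{"translation":[0,0,-0.28],"dr":[0,0,0],"claw":0}]';  python3 -m crank '[{"translation":[0,0,-0.015],"dr":[0,0,0],"claw":0},{"translation":[0,0,-0.015],"dr":[0,0,0],"claw":0}]'; python3 -m crank '[{"translation":[0,0,-0.01],"dr":[0,0,0],"claw":0},{"translation":[0,0,-0.01],"dr":[0,0,0],"claw":0}]'
```

```text
clock: 4.9
tcp_pos: [0.5227, -0.0594, 0.072]
orientation: [-2.923, -1.131, 0.014]
force: [-0.1, 0.9, -0.2]
finger_gap: -0.0001
gripper_force: 0.0
clock: 5.1
tcp_pos: [0.5273, -0.0608, 0.0736]
orientation: [2.93, 1.134, 0.0]
force: [0.3, 0.0, 0.2]
finger_gap: 0.0002
gripper_force: 0.0
clock: 5.3
tcp_pos: [0.5275, -0.0609, 0.0709]
orientation: [2.929, 1.134, 0.002]
force: [0.0, -0.1, 0.1]
finger_gap: 0.0003
gripper_force: 0.0
```

The scene shows the shut tip at (195,278), about 7 px above its stated place. The top view shows only the linkage at (565,210). I'll feel downwards in small steps to settle whether the height or the side position is off.

```bash
for i in 1 2 3; do python3 -m crank '[{"translation":[0,0,-0.01],"dr":[0,0,0],"claw":0},{"translation":[0,0,-0.01],"dr":[0,0,0],"claw":0}]' | grep -E "tcp|force:"; done
```

```text
tcp_pos: [0.5285, -0.0616, 0.0692]
force: [-1.8, -1.5, 10.5]
gripper_force: 5.1
tcp_pos: [0.5304, -0.0629, 0.0691]
force: [-3.9, -3.1, 28.0]
gripper_force: 13.9
tcp_pos: [0.5328, -0.0639, 0.069]
force: [-5.9, -3.3, 43.3]
gripper_force: 21.9
```

Contact came at TCP z 0.069 on the neck top (0.073), so the fingers really end about 29 mm higher than the state says. The camera agrees. I'll correct for that and grip again.

```bash
python3 -m crank '[{"translation":[0,0,0.1],"dr":[0,0,0],"claw":0},{"translation":[0,0,0.15],"dr":[0,0,0],"claw":0.4},{"translation":[0,0,0.15],"dr":[0,0,0],"claw":0.4},{"translation":[0,0,0.15],"dr":[0,0,0],"claw":0.4},{"translation":[0,0,0.15],"dr":[0,0,0],"claw":0.4},{"translation":[0,0,0.06],"dr":[0,0,0],"claw":0.4},{"translation":[0,0,0],"dr":[0,0,0],"claw":0.4},{"translation":[0,0,-0.03],"dr":[0,0,0],"claw":0.4},{"translation":[0,0,-0.065],"dr":[0,0,0],"claw":0.4},{"translation":[0,0,-0.065],"dr":[0,0,0],"claw":0.4}]'; python3 -m crank '[{"translation":[0,0,0],"dr":[0,0,0],"claw":0.2},{"translation":[0,0,0],"dr":[0,0,0],"claw":0},{"translation":[0,0,0],"dr":[0,0,0],"claw":0},{"translation":[0,0,0],"dr":[0,0,0],"claw":0},{"translation":[0,0,0],"dr":[0,0,0],"claw":0}]' 60
```

```text
clock: 6.9
tcp_pos: [0.5258, -0.0603, 0.0399]
orientation: [-2.928, -1.133, 0.004]
force: [-0.5, 1.2, -0.4]
finger_gap: 0.0343
gripper_force: 0.0
clock: 7.4
tcp_pos: [0.5278, -0.0613, 0.0419]
orientation: [2.929, 1.133, 0.002]
force: [3.5, -4.2, -5.6]
finger_gap: 0.0189
gripper_force: 61.3
```

```bash
python3 -m crank '[{"translation":[0.002,0.018,0],"dr":[0,0,0],"claw":0},{"translation":[0.005,0.035,0],"dr":[0,0,0],"claw":0},{"translation":[0.005,0.035,0],"dr":[0,0,0],"claw":0},{"translation":[0.005,0.035,0],"dr":[0,0,0],"claw":0}]'; python3 -m crank '[{"translation":[0.009,-0.009,0],"dr":[0,0,0.083],"claw":0},{"translation":[0.019,-0.018,0],"dr":[0,0,0.167],"claw":0},{"translation":[0.03,-0.025,0],"dr":[0,0,0.25],"claw":0},{"translation":[0.041,-0.032,0],"dr":[0,0,0.333],"claw":0},{"translation":[0.053,-0.037,0],"dr":[0,0,0.417],"claw":0},{"translation":[0.053,-0.037,0],"dr":[0,0,0.417],"claw":0},{"translation":[0.053,-0.037,0],"dr":[0,0,0.417],"claw":0}]'
python3 -c "
from h import *
import pickle
c=bot.camera('scene');cv2.imwrite('pics/s6.png',cv2.resize(c['frame'][180:280,180:300],None,fx=6,fy=6,interpolation=cv2.INTER_CUBIC))"
```

```text
clock: 7.8
tcp_pos: [0.5293, -0.0501, 0.0418]
orientation: [2.929, 1.134, 0.003]
force: [5.7, -1.0, -5.2]
finger_gap: 0.019
gripper_force: 61.4
clock: 8.5
tcp_pos: [0.5452, -0.0615, 0.0419]
orientation: [2.615, 1.739, 0.002]
force: [6.1, -2.2, -5.8]
finger_gap: 0.0189
gripper_force: 61.5
```

View pics/s6.png

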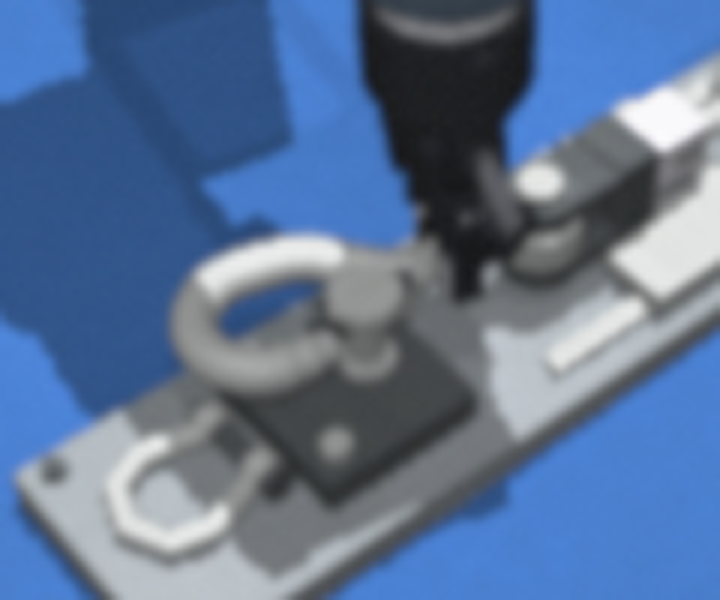

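The hook is at about 15°, with the pin (365,330) at its mouth, the hook's point at (320,350) and the fork pin at (540,182). A quick distance check, then I'll swing it in.

```bash
python3 -c "
from h import *
c=bot.camera('scene')
e=onz(c,269.6,209.9,.093);p=onz(c,240.5,228.5,.09);print(e,p,np.linalg.norm((e-p)[:2]))"
python3 -m crank '[{"translation":[0.006,-0.002,0],"dr":[0,0,0.042],"claw":0},{"translation":[0.012,-0.005,0],"dr":[0,0,0.083],"claw":0},{"translation":[0.018,-0.007,0],"dr":[0,0,0.125],"claw":0},{"translation":[0.025,-0.009,0],"dr":[0,0,0.167],"claw":0},{"translation":[0.025,-0.009,0],"dr":[0,0,0.167],"claw":0}]'
```

```text
[ 0.56140591 -0.02162484  0.093     ] [ 0.54815636 -0.12215383  0.09      ] 0.10139836800305291
clock: 9.1
tcp_pos: [0.5524, -0.0639, 0.0419]
orientation: [2.454, 1.961, 0.002]
force: [5.8, 1.3, -3.0]
finger_gap: 0.019
gripper_force: 62.4
```

```bash
python3 -m crank '[{"translation":[0.006,-0.006,0],"dr":[0,0,0.042],"claw":0},{"translation":[0.013,-0.007,0],"dr":[0,0,0.083],"claw":0},{"translation":[0.013,-0.007,0],"dr":[0,0,0.083],"claw":0},{"translation":[0.013,-0.007,0],"dr":[0,0,0.083],"claw":0}]'
```

```text
clock: 9.5
tcp_pos: [0.5552, -0.0649, 0.0419]
orientation: [-2.368, -2.062, -0.002]
force: [0.3, 5.3, 1.8]
finger_gap: 0.0188
gripper_force: 70.5
```

```bash
python3 -m crank '[{"translation":[0.005,0.035,0],"dr":[0,0,0],"claw":0},{"translation":[0.01,0.07,0],"dr":[0,0,0],"claw":0},{"translation":[0.014,0.105,0],"dr":[0,0,0],"claw":0},{"translation":[0.019,0.14,0],"dr":[0,0,0],"claw":0},{"translation":[0.02,0.15,0],"dr":[0,0,0],"claw":0},{"translation":[0.02,0.15,0],"dr":[0,0,0],"claw":0},{"translation":[0.02,0.15,0],"dr":[0,0,0],"claw":0}]'
```

```text
clock: 10.2
tcp_pos: [0.5628, -0.0212, 0.0419]
orientation: [2.362, 2.067, 0.001]
force: [4.6, 0.4, -2.1]
finger_gap: 0.0188
gripper_force: 61.9
```

```bash
for i in 1 2; do python3 -m crank '[{"translation":[0.001,0.008,0],"dr":[0,0,0],"claw":0},{"translation":[0.001,0.008,0],"dr":[0,0,0],"claw":0}]'|grep -E "tcp|force:"; done
```

```text
tcp_pos: [0.5631, -0.0196, 0.0419]
force: [4.5, -2.6, -1.4]
gripper_force: 61.9
tcp_pos: [0.5633, -0.0177, 0.0418]
force: [3.5, -5.1, -2.7]
gripper_force: 61.8
```

```bash
for i in 1 2; do python3 -m crank '[{"translation":[0.001,0.007,0],"dr":[0,0,0],"claw":0},{"translation":[0.001,0.007,0],"dr":[0,0,0],"claw":0}]'|grep -E "tcp|force:"; done
```

```text
tcp_pos: [0.5634, -0.0177, 0.0419]
force: [2.2, -12.5, -3.0]
gripper_force: 61.9
tcp_pos: [0.5633, -0.0176, 0.0419]
force: [0.0, -21.5, -2.6]
gripper_force: 61.9
```

The bowl has seated: the hook stopped at y=-0.0177 with the force rising. I'll relax, release, lift and check.

```bash
python3 -m crank '[{"translation":[-0.001,-0.007,0],"dr":[0,0,0],"claw":0},{"translation":[-0.001,-0.007,0],"dr":[0,0,0],"claw":0.4},{"translation":[-0.001,-0.007,0],"dr":[0,0,0],"claw":0.4},{"translation":[-0.001,-0.007,0],"dr":[0,0,0],"claw":0.4},{"translation":[-0.001,-0.007,0],"dr":[0,0,0],"claw":0.4},{"translation":[-0.001,-0.007,0.1],"dr":[0,0,0],"claw":0.4},{"translation":[-0.001,-0.007,0.2],"dr":[0,0,0],"claw":0.4},{"translation":[-0.001,-0.007,0.4],"dr":[0,0,0],"claw":0.4},{"translation":[-0.001,-0.007,0.9],"dr":[0,0,0],"claw":0.4},{"translation":[-0.001,-0.007,0.9],"dr":[0,0,0],"claw":0.4},{"translation":[-0.001,-0.007,0.9],"dr":[0,0,0],"claw":0.4},{"translation":[-0.001,-0.007,0.9],"dr":[0,0,0],"claw":0.4},{"translation":[-0.001,-0.007,0.9],"dr":[0,0,0],"claw":0.4}]'
python3 -c "
from h import *
c=bot.camera('scene');a=cv2.resize(c['frame'][190:270,190:290],(400,320),interpolation=cv2.INTER_CUBIC)
g=c['frame'][225:330,105:205];b=cv2.resize(g,(400,420),interpolation=cv2.INTER_CUBIC)
m=np.zeros((420,800,3),np.uint8);m[:320,:400]=a;m[:,400:]=b
cv2.imwrite('pics/s7.png',m);print(bot.state()['q'])"
```

```text
clock: 12.3
tcp_pos: [0.5635, -0.0141, 0.3141]
orientation: [2.361, 2.066, 0.005]
force: [-0.4, -0.2, -0.3]
finger_gap: 0.0341
gripper_force: 0.0
[-2.22952822e-01  2.40342372e-01  1.35630810e+00 -9.14800438e-05
  1.54418607e+00 -8.97435565e-02]
```

View pics/s7.png

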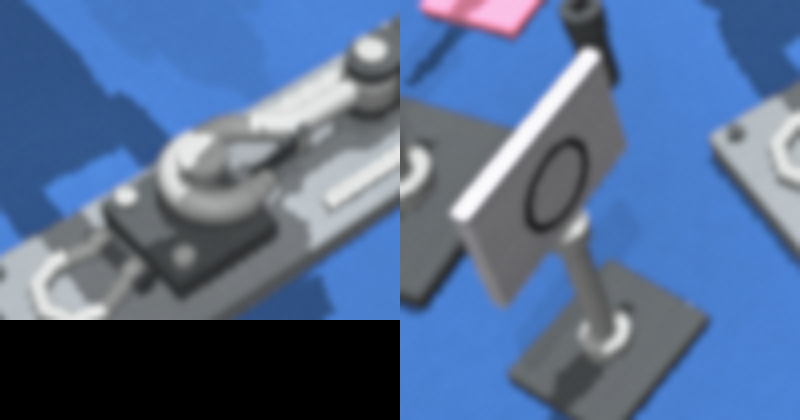

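The left panel shows the pin inside the bowl, with the dark latch running shut from the neck (300,135) to the point (265,180). The right panel shows the sign's top edge running from (457,215) to (597,52). Next I'll compute the seat and sign numbers.

```bash
python3 - <<'E'
from h import *
import pickle
t=pickle.load(open("top.pkl","rb"));s=pickle.load(open("scene.pkl","rb"))
e=onz(s,282.1,201.6,.093);p=onz(s,240.5,228.5,.09);print("D",np.linalg.norm((e-p)[:2]))
def tri(a,b):
    o1,d1=ray(t,*np.array(a)*.64-.2);o2,d2=ray(s,*np.array(b)*.64-.2)
    x=np.linalg.lstsq(np.c_[d1,-d2],o2-o1,rcond=None)[0];return ((o1+d1*x[0]+o2+d2*x[1])/2).round(3),np.linalg.norm(o1+d1*x[0]-o2-d2*x[1]).round(3)
print("big",tri((675,350),(55,335)),tri((597,395),(138,258)))
A=onz(s,118.9,278.4,.214);B=onz(s,153.9,237.6,.214);print("scene",A.round(4),B.round(4),((A+B)/2).round(4))
# top view: bright top edge of small sign, fit line
f=t["frame"];g=f[160:195,350:395];hsv=cv2.cvtColor(g,cv2.COLOR_BGR2HSV)
m=((hsv[...,1]<50)&(hsv[...,2]>170)).astype(np.uint8)
n,l,st,ce=cv2.connectedComponentsWithStats(m);i=1+np.argmax(st[1:,4])
r=cv2.minAreaRect(np.argwhere(l==i)[:,::-1].astype(np.float32));bx=cv2.boxPoints(r)+[350,160]
print(r,st[i]);print(np.array([onz(t,*q,.214) for q in bx]).round(4),onz(t,r[0][0]+350,r[0][1]+160,.214).round(4))
f=s["frame"];g=f[230:290,110:165];hsv=cv2.cvtColor(g,cv2.COLOR_BGR2HSV)
m=((hsv[...,1]<50)&(hsv[...,2]>200)).astype(np.uint8)
n,l,st,ce=cv2.connectedComponentsWithStats(m);i=1+np.argmax(st[1:,4])
r=cv2.minAreaRect(np.argwhere(l==i)[:,::-1].astype(np.float32));bx=cv2.boxPoints(r)+[110,230]
print(r);print(np.array([onz(s,*q,.214) for q in bx]).round(4),onz(s,r[0][0]+110,r[0][1]+230,.214).round(4))
E
```

```text
D 0.15010715312888243
big (array([ 0.379, -0.489,  0.303]), np.float64(0.003)) (array([ 0.32 , -0.349,  0.31 ]), np.float64(0.002))
scene [ 0.5495 -0.4421  0.214 ] [ 0.5147 -0.339   0.214 ] [ 0.5321 -0.3906  0.214 ]
((21.500001907348633, 17.0), (4.919349670410156, 37.565940856933594), 63.43495178222656) [  5   9  35  19 109]
[[ 0.5245 -0.3354  0.214 ]
 [ 0.5634 -0.4384  0.214 ]
 [ 0.5498 -0.4423  0.214 ]
 [ 0.5112 -0.3395  0.214 ]] [ 0.5371 -0.3887  0.214 ]
((25.727725982666016, 28.277225494384766), (4.29194450378418, 53.262325286865234), 39.289405822753906)
[[ 0.5454 -0.4432  0.214 ]
 [ 0.5071 -0.341   0.214 ]
 [ 0.5184 -0.3408  0.214 ]
 [ 0.5553 -0.4423  0.214 ]] [ 0.5326 -0.3946  0.214 ]
```

D≈150 mm, so the pin is seated. The sign axis is at (0.535,-0.391), the plate normal is ≈20° and the foot front is ≈9.6°. I'll move over the sign, turning the tool to yaw -160°.

```bash
python3 -m crank '[{"translation":[-0.05,-0.6,0],"dr":[0,0,-0.14],"claw":0.5},{"translation":[-0.05,-0.6,0],"dr":[0,0,-0.28],"claw":0.5},{"translation":[-0.05,-0.6,0],"dr":[0,0,-0.42],"claw":0.5},{"translation":[-0.05,-0.6,0],"dr":[0,0,-0.56],"claw":0.5},{"translation":[-0.05,-0.6,0],"dr":[0,0,-0.7],"claw":0.5},{"translation":[-0.05,-0.6,0],"dr":[0,0,-0.84],"claw":0.5},{"translation":[-0.05,-0.6,0],"dr":[0,0,-0.98],"claw":0.5},{"translation":[-0.05,-0.6,0],"dr":[0,0,-1],"claw":0.5},{"translation":[-0.05,-0.6,0],"dr":[0,0,-1],"claw":0.5}]' | grep -E "clock|tcp|ori"
python3 -m crank '[{"translation":[-0.045,-0.65,0],"dr":[0,0,-0.14],"claw":0.5},{"translation":[-0.045,-0.65,0],"dr":[0,0,-0.28],"claw":0.5},{"translation":[-0.045,-0.65,0],"dr":[0,0,-0.42],"claw":0.5},{"translation":[-0.045,-0.65,0],"dr":[0,0,-0.56],"claw":0.5},{"translation":[-0.045,-0.65,0],"dr":[0,0,-0.7],"claw":0.5},{"translation":[-0.045,-0.65,0],"dr":[0,0,-0.84],"claw":0.5},{"translation":[-0.045,-0.65,0],"dr":[0,0,-0.98],"claw":0.5},{"translation":[-0.045,-0.65,0],"dr":[0,0,-1],"claw":0.5},{"translation":[-0.045,-0.65,0],"dr":[0,0,-1],"claw":0.5}]' | grep -E "clock|tcp|ori"
python3 -m crank '[{"translation":[0,0,0],"dr":[0,0,-0.14],"claw":0.5},{"translation":[0,0,0],"dr":[0,0,-0.28],"claw":0.5},{"translation":[0,0,0],"dr":[0,0,-0.42],"claw":0.5},{"translation":[0,0,0],"dr":[0,0,-0.53],"claw":0.5},{"translation":[0,0,0],"dr":[0,0,-0.53],"claw":0.5},{"translation":[0,0,0],"dr":[0,0,-0.53],"claw":0.5}]' 40
python3 -c "
from h import *
q=bot.state()['q'];print(q,np.degrees(q[0]-q[5]))"
```

```text
clock: 13.25
tcp_pos: [0.547, -0.1938, 0.3094]
orientation: [-3.079, -0.613, 0.004]
clock: 14.15
tcp_pos: [0.5341, -0.3889, 0.3108]
orientation: [-2.975, 1.006, 0.002]
clock: 14.75
tcp_pos: [0.5342, -0.389, 0.3114]
orientation: [-2.587, 1.782, 0.0]
force: [0.3, 0.2, -0.3]
finger_gap: 0.0427
gripper_force: 0.0
[-7.97811509e-01  4.30575219e-01  1.08812123e+00 -7.32037240e-06
  1.62308036e+00  1.97940166e+00] -159.12259315587286
```

```bash
python3 -m crank '[{"translation":[0.002,-0.006,-0.15],"dr":[0,0,0],"claw":0.5},{"translation":[0.002,-0.006,-0.28],"dr":[0,0,0],"claw":0.5},{"translation":[0.002,-0.006,-0.36],"dr":[0,0,0],"claw":0.5},{"translation":[0.002,-0.006,-0.435],"dr":[0,0,0],"claw":0.5},{"translation":[0.002,-0.006,-0.435],"dr":[0,0,0],"claw":0.5}]'; python3 -m crank '[{"translation":[0,0,0],"dr":[0,0,0],"claw":0.3},{"translation":[0,0,0],"dr":[0,0,0],"claw":0},{"translation":[0,0,0],"dr":[0,0,0],"claw":0},{"translation":[0,0,0],"dr":[0,0,0],"claw":0},{"translation":[0,0,0],"dr":[0,0,0],"claw":0},{"translation":[0,0,0],"dr":[0,0,0],"claw":0}]' 30
```

```text
clock: 15.25
tcp_pos: [0.5331, -0.3893, 0.177]
orientation: [-2.584, 1.784, 0.012]
force: [0.3, -0.5, -0.5]
finger_gap: 0.0427
gripper_force: 0.0
clock: 15.85
tcp_pos: [0.5344, -0.3922, 0.1831]
orientation: [2.58, -1.788, 0.004]
force: [-4.7, -1.5, 3.7]
finger_gap: 0.0094
gripper_force: 32.5
```

Gripped: the gap is 9.4 mm on the 10 mm plate. Now I'll turn it anticlockwise in place.

```bash
for i in 1 2; do python3 -m crank '[{"translation":[0,0,0],"dr":[0,0,0.12],"claw":0},{"translation":[0,0,0],"dr":[0,0,0.24],"claw":0},{"translation":[0,0,0],"dr":[0,0,0.36],"claw":0},{"translation":[0,0,0],"dr":[0,0,0.48],"claw":0},{"translation":[0,0,0],"dr":[0,0,0.6],"claw":0},{"translation":[0,0,0],"dr":[0,0,0.72],"claw":0},{"translation":[0,0,0],"dr":[0,0,0.84],"claw":0},{"translation":[0,0,0],"dr":[0,0,0.96],"claw":0},{"translation":[0,0,0],"dr":[0,0,1],"claw":0}]'; done
python3 -m crank '[{"translation":[0,0,0],"dr":[0,0,0.12],"claw":0},{"translation":[0,0,0],"dr":[0,0,0.24],"claw":0},{"translation":[0,0,0],"dr":[0,0,0.36],"claw":0},{"translation":[0,0,0],"dr":[0,0,0.48],"claw":0},{"translation":[0,0,0],"dr":[0,0,0.6],"claw":0},{"translation":[0,0,0],"dr":[0,0,0.7],"claw":0},{"translation":[0,0,0],"dr":[0,0,0.7],"claw":0}]'
python3 -c "
from h import *
s=bot.state();q=s['q'];print(np.degrees(q[0]-q[5]),s['ft_torque'])"
```

```text
clock: 16.75
tcp_pos: [0.5355, -0.3908, 0.1831]
orientation: [3.131, -0.252, 0.004]
force: [-2.8, 2.6, 4.4]
finger_gap: 0.0095
gripper_force: 32.5
clock: 17.65
tcp_pos: [0.5348, -0.3891, 0.1831]
orientation: [-2.836, -1.348, -0.002]
force: [-3.7, 7.1, 7.2]
finger_gap: 0.0094
gripper_force: 33.0
clock: 18.35
tcp_pos: [0.5336, -0.3887, 0.183]
orientation: [-2.164, -2.272, -0.001]
force: [-8.2, 8.1, 8.0]
finger_gap: 0.0093
gripper_force: 33.3
2.7918749521177175 [1.31486238 1.34710812 0.07672876]
```

```bash
for i in 1 2 3 4; do python3 -m crank '[{"translation":[0,0,0],"dr":[0,0,0.05],"claw":0},{"translation":[0,0,0],"dr":[0,0,0.05],"claw":0}]' >/dev/null; python3 -c "
from h import *
s=bot.state();q=s['q'];print(np.degrees(q[0]-q[5]),s['ft_torque'],s['force'])"; done
```

```text
5.697574925102663 [1.33399337 1.39010063 0.0667637 ] [-8.46182238  8.04782488  8.45556641]
8.69288886380114 [ 1.3131872   1.45801378 -0.03260514] [-9.06151286  8.40296227  9.01680111]
11.692413727113422 [1.28767849 1.48117797 0.04806882] [-8.3241262   8.20120789  9.07553473]
14.574681724454292 [ 1.27759365  1.40876609 -1.0808959 ] [-8.86100698  8.9138039   9.00291346]
```

The stop was reached at about 13° (the torque jumped). Release and lift straight up.

```bash
python3 -m crank '[{"translation":[0,0,0],"dr":[0,0,-0.02],"claw":0},{"translation":[0,0,0],"dr":[0,0,-0.02],"claw":0.5},{"translation":[0,0,0],"dr":[0,0,-0.02],"claw":0.5},{"translation":[0,0,0],"dr":[0,0,-0.02],"claw":0.5},{"translation":[0,0,0],"dr":[0,0,-0.02],"claw":0.5},{"translation":[0,0,0.15],"dr":[0,0,-0.02],"claw":0.5},{"translation":[0,0,0.3],"dr":[0,0,-0.02],"claw":0.5},{"translation":[0,0,0.5],"dr":[0,0,-0.02],"claw":0.5},{"translation":[0,0,0.5],"dr":[0,0,-0.02],"claw":0.5},{"translation":[0,0,0.5],"dr":[0,0,-0.02],"claw":0.5}]'
python3 - <<'E'
from h import *
s=bot.camera("scene")
f=s["frame"];g=f[230:300,105:170];hsv=cv2.cvtColor(g,cv2.COLOR_BGR2HSV)
m=((hsv[...,1]<60)&(hsv[...,2]>190)).astype(np.uint8)
n,l,st,ce=cv2.connectedComponentsWithStats(m);i=1+np.argmax(st[1:,4])
r=cv2.minAreaRect(np.argwhere(l==i)[:,::-1].astype(np.float32));bx=cv2.boxPoints(r)+[105,230]
print(r);print(np.array([onz(s,*q,.214) for q in bx]).round(4))
# fork pin head / pin distance
w=cv2.cvtColor(f,cv2.COLOR_BGR2GRAY)[196:207,276:288];n,l,st,ce=cv2.connectedComponentsWithStats((w>170).astype(np.uint8))
i=1+np.argmax(st[1:,4]);e=ce[i]+[276,196];print(e,st[i],np.linalg.norm((onz(s,*e,.093)-onz(s,240.5,228.5,.09))[:2]))
E
```

```text
clock: 20.15
tcp_pos: [0.5356, -0.3918, 0.334]
orientation: [1.944, 2.46, -0.001]
force: [-0.7, -0.4, -0.6]
finger_gap: 0.0428
gripper_force: 0.0
((43.75000762939453, 15.749999046325684), (3.535533905029297, 19.79899024963379), 45.0)
[[ 0.5252 -0.3786  0.214 ]
 [ 0.5154 -0.338   0.214 ]
 [ 0.5248 -0.3385  0.214 ]
 [ 0.5342 -0.3789  0.214 ]]
[282.10526316 201.71052632] [ 3  3  8  6 38] 0.1498040758375665
```

```bash
python3 -c "
from plant import bot
print(bot.close_job())"
```

```text
the job is handed in; nothing more can be done
None
```

I handed the job in at about 20 s of the 72 s allowed. The hook is on the anchor pin with the latch closed behind it, the pin measures 149.8 mm from the eye (149 mm is fully home), and the sign is turned against its stop with the triangle face to the far side. No verdict came back on hand-in.

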